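Let the wooden van through the level crossing

TASK

Swing the striped crossing gate fully open, back alongside the ramp, then slide the thin plywood stop board straight up out of its slot so that the van rolls down by itself, through the crossing to the buffer; never touch the van. Once the van has stopped, put the board away: stand it on edge in the empty middle compartment of the wooden crate, lowering it right to the crate's floor before you let go. Leave the gate open and the other toys where they are.

Things in the scene. Friction and masses are not known exactly. Their poses are not given: they have to be found in the camera images.
- track: Fixed wooden road, 560 x 66 mm. Origin on the table under its middle; +y along it to the raised end, +x across it to the gate post's side. Road top 97 mm high at y = +270 mm, falling 1 in 4 to 20 mm at y = -40 mm, then level to a 45 mm high buffer with its face at y = -270 mm. Side rails guide the wheels. The gate crosses it at y = -90 mm.
- slot (a point): The slot's mouth on the slope: midway between the tops (115 mm above the table) of two upright cheeks at y = +130 mm of the track, 94 mm wide over their outer faces. Their facing vertical grooves, 11 mm wide, hold the stop board's side edges. Axes as the track's.
- gate (a joint): The gate's swing about its vertical peg, rad. 0: shut, bar straight across the road, pointing to the track's -x. It grows as the bar swings towards the raised end (clockwise from above) to a stop at 1.57: open, bar parallel to the road, pointing to the track's +y. Starts at 0 to 0.3. Friction of about 0.05 N m holds it where it is left.
- gate_hinge (a point): The gate's swing axis at mid-height of the bar, at (52, -90, 73) mm in the track's frame. The red and white striped bar is 12 mm thick, 22 mm high (62 to 84 mm above the table) and reaches 133 mm from this axis; nothing stands above the bar except the 95 mm high peg.
- gate_grip (a point): Point in the middle of the bar, 85 mm from the swing axis, a place to pinch from above across its 12 mm thickness. Its frame: x along the bar (the bar extends from the hinge along -x), z up.
- board: Loose plain plywood stop board, 70 mm wide (its x), 8 mm thick (y), 140 mm tall (z), 55 g; origin at the middle of its bottom edge. It starts upright in the grooves, bottom 64.5 mm and top 204 mm above the table, the van leaning lightly on its uphill (+y) side. The van can pass once the bottom is over 120 mm above the table; hold it there or higher till the van has gone by.
- van: Yellow wooden van on free-turning wheels, 100 mm long (its y, bonnet at -y), 49 mm wide over the wheels, 50 mm high, about 0.18 kg; origin on the ground line in the middle. It stands on the slope behind the board, its roof at most 142 mm above the table. Released, it rolls to the buffer in a second or two.
- crate: Fixed open wooden crate, 110 (x) by 100 (y) by 60 mm high, walls and floor 5 mm; origin at the middle of its underside. Two dividers parallel to its x make three compartments side by side along y, each 100 mm long and 26 mm wide; the empty middle one is centred on the origin. A board let go in it leans by up to 20 degrees, which is fine.
- slab_a: Loose dark wooden slab 70 x 20 x 66 mm standing in the crate's -y compartment, rising 11 mm above its rim; bystander, origin at its underside.
- slab_b: The same in the crate's +y compartment; bystander.
- basket: Fixed slatted wooden basket with balls, 110 x 110 x 55 mm; bystander, origin at its underside.
- tree: Loose wooden tree, 52 mm wide, 95 mm high, standing between crate and basket; bystander, origin at its underside.
There are look-alikes about, which are no part of the job. There is more than one size of the board; the one meant has the size given above.

How it is judged:
By the outcome, as a careful person would: the job done as asked, in the order asked, and still so for the second after the job is handed in, with the robot touching nothing.
It also fails if it takes over 67 s, if anything falls off the work surface, if the arm or the gripper's body presses on something with over 40 N, if the wrist force passes 120 N, or if a joint passes its speed limit or range.

ROBOT

A 6-joint arm with a two-finger parallel gripper is mounted at the origin on the work surface. World frame = base frame: x ahead of the robot, y to its left, z up, the work surface at z = 0. Lengths are in mm, angles in rad, forces in N, time in s.
With the tool pointing down it reaches from about 350 to 975 mm from the base axis. Payload 7.1 kg.
Tool frame: the origin (TCP) lies on the centre line of the jaws, within the pads' length; the fingertips stand 17 mm ahead of it and the grasp point (between the pads) lies 2 mm behind it (tip_extent is the distance from the TCP to the fingertips, in mm); z points along the fingers, y is the line along which they close (so a half turn about z gives the same grasp; the last joint's range is limited). The gripper opens to 88 mm and grips with 3 to 60 N. Pads are 20 mm wide; open, the fingers measure 115 mm over their backs; the gripper's body (75 mm by 178 mm) begins 61 mm behind the grasp point.
Start: joints at [-1.299, 0.423, 1.63, -0, 1.089, -0.019], TCP at [179.217, -598.737, 239.675] pointing down, gripper open.
Joint ranges: [-3, 3], [-0.9, 2.11], [0.09, 2.58], [-1.31, 4.45], [0.11, 2.69], [-2.54, 2.54]. Speed limits (rad/s): [2.39, 2.39, 3.01, 3.14, 3.14, 3.14].

INTERFACE

Orientations are given as a rotation vector (axis times angle).
In Python, from workcell import get_obs, get_image, camera_model, close_job, look_for, outline_of, pinpoint, tip_extent gives the robot as it stands.
- The arm moves only by the shell command python3 -m jog 'ROWS'. ROWS is text: rows parted by semicolons, each of 7 numbers parted by spaces: the shift along the tool's x, y, z as a fraction of full scale, then the turn, a rotation vector about the tool's x, y, z as a fraction of full scale, then the closure, from -1 (fully open) to 1 (shut). A call has 1 to 8 rows; each row is the pose to reach, as a shift and turn from the pose commanded when the call began, along the tool's axes at that moment; what a row does not reach only later rows make up. Full scale, the value 1, is 0.2 m for a shift and 30 degrees for a turn. A row lasts 1/10 s, in which the tool goes at most 50 mm and 8.59 degrees, less where a joint would pass 70% of its speed; a pose out of reach is approached as far as the arm can. A call with a number of a shift or a turn outside -1 to 1 is refused whole. A call with a gripper value outside its range is refused whole. The fingers move at their own pace and stop on an object; the grip force is fixed at half the most. Time passes only in rows, so rows that repeat a pose let the fingers close. It gives the time, the measured TCP pose, the force, the opening and the grip force at its end, in the units of the state.
- get_obs(): the state, without advancing time (a new reading comes with each control period).
- get_image(name): name is "side" or "top"; returns the picture (384x512x3 uint8, red, green, blue); there is no depth.
- camera_model(name): a dict with "fx", "fy", "cx", "cy" (pixels), "origin" and "orientation" of the camera in the world. Camera axes: x right, y down, z forward; pixel columns grow to the right and rows downward; lengths in mm; the calibration is good to about 2 mm. A picture is of the moment at which its call begins. camera_model takes no time and is no camera call.
- close_job(): hands the job in; it is judged then, once.
Trained networks look in the newest picture that a camera, given by its name, has taken for a name from the list of things; names that differ only in an ending like _2 or _b are one class to them, and where a whole thing is asked for, a point or a joint stands for the part that bears it (a point fixed in the world has none). Each returns a list of dicts, best first, with "confidence" (0 to 1); they miss things now and then, are a little off and sometimes report something else, mostly with a low value. They report only what shows in the picture. A call takes as long as a camera call. They do not tell look-alikes from the thing itself.
- look_for(target, camera): "xyz" ([x, y, z] in mm, in the coordinates of the camera as it stood for that picture, good to about 4 mm: the middle of the surface that is visible of it).
- outline_of(target, camera): "mask" (384x512 bool, what is visible of it).
- pinpoint(target, camera): "xyz" ([x, y, z] in mm, in the coordinates of the camera as it stood for that picture, good to about 4 mm: a listed point, or the origin of a listed thing).
The state is a dict: "t": time; "qpos": joint angles; "qvel": joint speeds; "joint_torque": joint torques, N m; "ee_pos": TCP position; "orientation": TCP orientation; "ft_force": force on the tool from outside, world axes, zero at the start; "moment": the same for the moment, N m; "width": finger opening in mm; "grasp_force": force on a finger pad.
Only numpy, scipy, OpenCV 4.12 (cv2) and the standard library are available. Lean on these libraries where they do the work, as an engineer would, in place of code of your own. Each camera call takes 0.05 s, during which the arm holds its last target. There are 200 camera calls.

## Working session

There is one attempt and no reset: what is moved stays moved. The work goes in short steps, Python scripts to look and compute and a shell command to move; the robot and the scene stay as the last step left them, time stands still between calls to the robot, and variables do not carry over. Pictures are saved under pics/ and viewed, at most 10 in all, crops included, and the job is handed in when it is done.

```bash
mkdir -p pics; cat > h.py <<'E'
import numpy as np, cv2
from scipy.spatial.transform import Rotation as R
from workcell import *
def camR(c):
    o=np.array(c["orientation"],float)
    return R.from_rotvec(o) if o.shape==(3,) else (R.from_matrix(o) if o.shape==(3,3) else R.from_quat(o))
def w(p,cam):
    c=camera_model(cam); return camR(c).apply(p)+np.array(c["origin"])
def proj(P,cam):
    c=camera_model(cam); q=camR(c).inv().apply(np.array(P)-np.array(c["origin"]))
    return np.stack([c["fx"]*q[...,0]/q[...,2]+c["cx"],c["fy"]*q[...,1]/q[...,2]+c["cy"]],-1)
def onz(uv,z,cam):
    c=camera_model(cam); d=camR(c).apply([(uv[0]-c["cx"])/c["fx"],(uv[1]-c["cy"])/c["fy"],1]); o=np.array(c["origin"])
    return o+d*(z-o[2])/d[2]
def snap(cam,name):
    im=get_image(cam); cv2.imwrite("pics/"+name,im[:,:,::-1]); return im
E
python3 - <<'E'
from h import *
np.set_printoptions(precision=1,suppress=True)
for cam in("top","side"):
    print(camera_model(cam)); snap(cam,cam+"0.png")
    for t in("slot","gate_hinge","gate_grip","board","van","crate","track","slab_a","tree","basket"):
        for r in pinpoint(t,cam)[:4]:
            P=w(r["xyz"],cam); print(cam,t,round(r["confidence"],2),P,proj(P,cam))
o=get_obs();print(o["t"],o["ee_pos"],o["orientation"],o["width"],tip_extent)
E
```

```text
{'fx': 462.64169771215734, 'fy': 462.64169771215734, 'cx': 255.7309912374034, 'cy': 185.9109289214165, 'origin': array([ 528.3,   50. , 1121.6]), 'orientation': array([-2.2,  2.2, -0.1])}
top slot 0.66 [603.8 -68.   73.4] [316.2 184.3]
top slot 0.56 [643.4 138.8 112.9] [223.5 165.8]
top gate_hinge 0.76 [685.4 -80.3  71.9] [320.9 148.6]
top gate_grip 0.83 [604.  -69.6  74. ] [317.  184.2]
top board 0.83 [769.3 272.3  -2. ] [173.5 120.8]
top board 0.75 [644.7 143.8  64.3] [223.2 167.7]
top board 0.64 [670.9 370.1   1.7] [133.2 160.6]
top van 0.85 [652.1 200.1  79.2] [197.9 163.9]
top van 0.65 [641.2 138.9 113.7] [223.5 166.8]
top van 0.38 [641.6  12.   -0.8] [279.6 171.3]
top crate 0.57 [436.8 220.   -0.5] [194.3 256.6]
top track 0.82 [639.   13.1   1.1] [279.2 172.3]
top slab_a 0.61 [437.5 255.4   0.9] [179.6 256.4]
top slab_a 0.58 [442.5 191.8   3.9] [205.7 254.3]
top slab_a 0.21 [642.2 140.6 112.6] [222.7 166.4]
top tree 0.93 [478.8 -22.9  -0. ] [294.9 238.4]
top basket 0.55 [ 438.  -161.1    0.6] [352.9 255.2]
{'fx': 425.2358989085514, 'fy': 425.2358989085514, 'cx': 254.53589197454
[... 241 characters left out ...]
  -71.8  70.4] [265.4 171.4]
side gate_grip 0.76 [603.4 -72.5  69.4] [266.6 171.7]
side board 0.87 [676.1 371.1  -4.2] [181.9 291.1]
side board 0.64 [644.1 139.6  65.8] [228.4 213. ]
side board 0.63 [772.3 270.6  -1.3] [166.4 252.3]
side van 0.76 [646.8 199.8  80.6] [218.5 223. ]
side crate 0.66 [436.1 220.8   1. ] [293.4 269.6]
side track 0.87 [643.9  10.9   4.4] [245.1 201.8]
side slab_a 0.52 [441.1 254.7   3.2] [287.9 278.4]
side slab_a 0.51 [446.8 190.8   3.7] [292.5 259.6]
side tree 0.67 [483.2 -21.   -1.3] [299.1 208. ]
side basket 0.84 [ 437.  -157.8    4.2] [323.9 183.4]
side basket 0.64 [644.5 141.   64.3] [228.1 213.7]
1.1 [ 179.2 -598.8  239.7] [3.1 0.5 0. ] 88.14734908339624 17.0
```

View pics/top0.png

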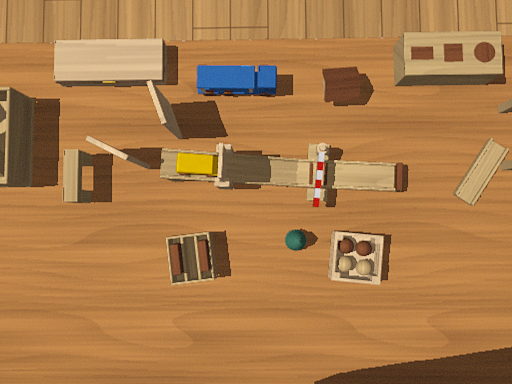

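View pics/side0.png

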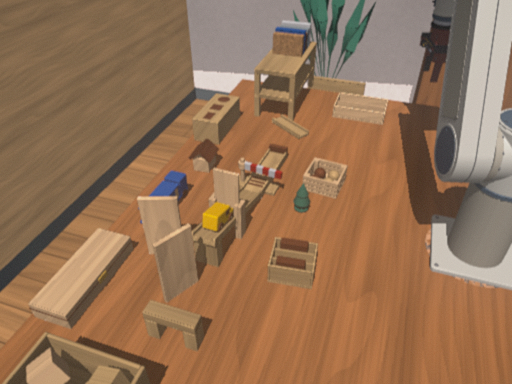

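```bash
python3 - <<'E'
from h import *
from scipy.optimize import least_squares
np.set_printoptions(precision=2,suppress=True)
acc={}
for k in range(3):
  for cam in("top","side"):
    get_image(cam)
    for t in("slot","gate_hinge","gate_grip","crate","board","van"):
        for r in pinpoint(t,cam):
            P=w(r["xyz"],cam)
            ex=dict(slot=(645,138),gate_hinge=(685,-80),gate_grip=(604,-71),crate=(436.5,220),board=(645,140),van=(649,200))[t]
            if np.hypot(*(P[:2]-ex))<15: acc.setdefault(t,[]).append(P)
m={k:np.mean(v,0) for k,v in acc.items()}; print(m)
loc=np.array([[0,130],[52,-90]]);W=np.array([m["slot"][:2],m["gate_hinge"][:2]])
f=lambda p:(np.array([[np.cos(p[2]),-np.sin(p[2])],[np.sin(p[2]),np.cos(p[2])]])@loc.T).T+p[:2]
p=least_squares(lambda p:(f(p)-W).ravel(),[640,10,0]).x; print("track",p)
g=m["gate_grip"]-m["gate_hinge"]; print("gate ang",-np.arctan2(-g[1]*1,-g[0])*1- -p[2], np.arctan2(g[1],-g[0]),np.hypot(*g[:2]))
get_image("top");get_image("side")
for cam in("top","side"):
  for t in("crate","slab_a","board","gate"):
    for r in outline_of(t,cam)[:4]:
        pts=np.argwhere(r["mask"])[:,::-1].astype(np.float32); print(cam,t,round(r["confidence"],2),len(pts),pts.mean(0),cv2.minAreaRect(pts))
im=get_image("top").copy()
def draw(l,T,col,cam,im):
    c,s=np.cos(T[2]),np.sin(T[2]); l=np.array(l,float)
    P=np.c_[T[0]+c*l[:,0]-s*l[:,1],T[1]+s*l[:,0]+c*l[:,1],l[:,2]]
    cv2.polylines(im,[(proj(P,cam)*4+2).astype(int)],True,col,1)
def box(a,b,z): return [[a,b,z],[-a,b,z],[-a,-b,z],[a,-b,z]]
out=[]
for cam,(x0,y0,ww,hh) in(("top",(150,130,200,150)),("side",(190,140,140,150))):
    im=cv2.resize(get_image(cam),None,fx=4,fy=4,interpolation=cv2.INTER_CUBIC)[:,:,::-1].copy()
    yc=np.arctan2(0.12,1)
    draw(box(55,50,60),[*m["crate"][:2],yc],(255,0,0),cam,im)
    draw(box(50,13,60),[*m["crate"][:2],yc],(255,0,0),cam,im)
    draw([[35,126,204.5],[35,134,204.5],[-35,134,204.5],[-35,126,204.5]],p,(0,255,0),cam,im)
    draw([[33,-270,20],[-33,-270,20],[-33,-40,20],[-33,270,97],[33,270,97],[33,-40,20]],p,(255,0,255),cam,im)
    out.append(cv2.resize(im[y0*4:(y0+hh)*4,x0*4:(x0+ww)*4],(395 if cam=="side" else 400,600 if 0 else 300 if cam=="top" else 423)))
a,b=out; H=423; a=cv2.copyMakeBorder(a,0,H-300,0,0,cv2.BORDER_CONSTANT); cv2.imwrite("pics/crop.png",np.hstack([a,b]))
E
```

```text
{'slot': array([643.74, 139.77, 114.33]), 'gate_hinge': array([685.28, -81.53,  71.33]), 'crate': array([437.8 , 222.42,   0.17]), 'board': array([642.31, 140.8 ,  65.81]), 'van': array([649.71, 199.14,  79.54]), 'gate_grip': array([603.15, -71.4 ,  72.45])}
track [637.61  10.35  -0.05]
gate ang 0.07618522119236278 0.1227581122853568 82.75204660731387
top crate 0.65 1555 [191.89 257.64] ((190.98463439941406, 257.376953125), (48.86968231201172, 46.76109313964844), 82.87498474121094)
top slab_a 0.71 355 [203.65 254.26] ((203.7746124267578, 254.5205078125), (31.415903091430664, 11.769645690917969), 84.80557250976562)
top slab_a 0.6 392 [175.92 258.62] ((176.10975646972656, 258.48779296875), (31.472990036010742, 13.141352653503418), 83.6598129272461)
top board 0.95 336 [115.99 151.24] ((117.10000610351562, 151.80001831054688), (67.9764633178711, 5.813776969909668), 26.56505012512207)
top board 0.69 676 [164.22 110.01] ((164.0979461669922, 109.65463256835938), (64.32904815673828, 14.359161376953125), 68.96248626708984)
top board 0.58 286 [221.69 161.72] ((221.96922302246094, 161.053848266
[... 1016 characters left out ...]
3545532227)
side board 0.86 772 [225.65 187.33] ((225.59352111816406, 187.37033081054688), (37.85271453857422, 24.019994735717773), 87.1375961303711)
side board 0.65 2367 [175.75 262.59] ((176.36801147460938, 263.5240173339844), (72.71693420410156, 40.78588104248047), 79.69515228271484)
side board 0.6 1656 [158.54 217.65] ((161.83303833007812, 221.73194885253906), (58.46063995361328, 39.724342346191406), 77.73522186279297)
side gate 0.65 652 [216.76 216.89] ((216.3314971923828, 216.79837036132812), (24.751693725585938, 33.00225830078125), 41.987213134765625)
side gate 0.54 381 [260.1 170. ] ((259.51348876953125, 169.94793701171875), (45.63925552368164, 9.106340408325195), 14.534454345703125)
```

View pics/crop.png

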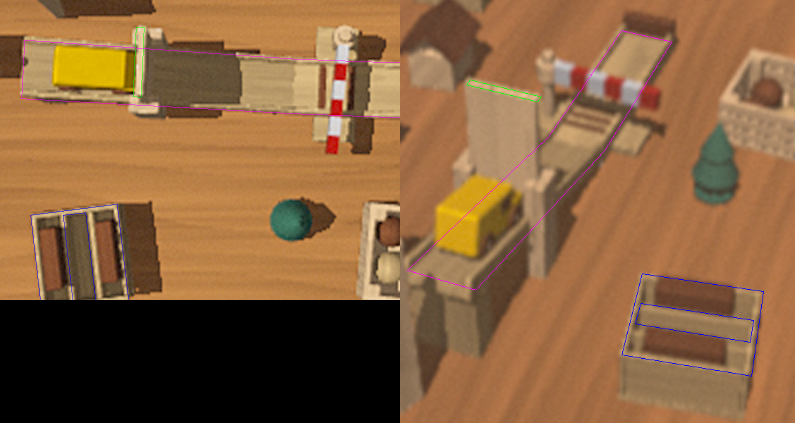

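The candidates for the board in the top view are px (222,161), upright in the slot, and px (164,110) and (116,151), both leaning. The slotted one is the one meant: its size and place fit, and the 70 mm wide overlay matches its top edge, while the leaning two are larger. The crop also confirms the track and crate fits.

```bash
cat >> h.py <<'E'
T=np.array([637.6,10.35,-0.0466]); CR=np.array([437.8,222.4,0.12])
def loc(F,x,y): c,s=np.cos(F[2]),np.sin(F[2]); return np.array([F[0]+c*x-s*y,F[1]+s*x+c*y])
def inv(F,P): c,s=np.cos(F[2]),np.sin(F[2]); d=np.array(P[:2])-F[:2]; return np.array([c*d[0]+s*d[1],-s*d[0]+c*d[1]])
def go(P,yaw=None):
    "fractions to reach world P with tool y axis along world angle yaw+90deg (mod 180), z down"
    o=get_obs(); r=R.from_rotvec(o["orientation"]); s=r.inv().apply(np.array(P)-o["ee_pos"])/200
    t=np.zeros(3)
    if yaw is not None:
        best=[]
        for k in(0,np.pi):
            a=yaw+k; tgt=R.from_matrix(np.array([[np.cos(a),np.sin(a),0],[np.sin(a),-np.cos(a),0],[0,0,-1]]))
            best.append((r.inv()*tgt).as_rotvec())
        t=min(best,key=np.linalg.norm)/np.radians(30)
    print("go",np.round(s,3),np.round(t,3))
E
python3 - <<'E'
from h import *
np.set_printoptions(precision=3,suppress=True)
o=get_obs(); print(o["t"],R.from_rotvec(o["orientation"]).as_matrix())
P=[*loc(T,-25,-130),150]; print(P); go(P,T[2])
E
```

```text
3.85 [[ 0.958  0.287  0.   ]
 [ 0.287 -0.958  0.   ]
 [ 0.    -0.    -1.   ]]
[np.float64(606.5713319018926), np.float64(-118.34429574016666), 150]
go [ 2.736 -1.688  0.448] [-0.    -0.     0.644]
```

```bash
python3 -m jog '1 -0.62 0 0 0 0.64 1;1 -0.62 0 0 0 0.64 1;1 -0.62 0 0 0 0.64 1;1 -0.62 0 0 0 0.64 1;1 -0.62 0 0 0 0.64 1;1 -0.62 0 0 0 0.64 1;1 -0.62 0 0 0 0.64 1'
python3 -c "
from h import *
go([*loc(T,-25,-130),150],T[2])"
```

```text
t: 4.55
ee_pos: [335.8, -422.3, 239.9]
orientation: [3.14, -0.066, 0.0]
ft_force: [-1.0, -0.9, 0.1]
width: 35.0
grasp_force: 0.0
go [ 1.289 -1.576  0.449] [ 0.001 -0.     0.008]
```

```bash
python3 -m jog '0.82 -1 0 0 0 0 1;0.82 -1 0 0 0 0 1;0.82 -1 0 0 0 0 1;0.82 -1 0 0 0 0 1;0.82 -1 0 0 0 0 1;0.82 -1 0 0 0 0 1;0.82 -1 0 0 0 0 1'
python3 -c "
from h import *
go([*loc(T,-25,-130),150],T[2])"
```

```text
t: 5.25
ee_pos: [508.5, -230.2, 239.5]
orientation: [3.141, -0.067, -0.0]
ft_force: [-0.3, -0.6, 0.4]
width: 0.6
grasp_force: 0.0
go [ 0.466 -0.58   0.447] [0.001 0.    0.007]
```

Now to the place behind the bar, then down (TCP z 84).

```bash
python3 -m jog '0.466 -0.58 0 0 0 0 1;0.466 -0.58 0 0 0 0 1;0.466 -0.58 0 0 0 0 1;0.466 -0.58 0.2 0 0 0 1;0.466 -0.58 0.4 0 0 0 1;0.466 -0.58 0.6 0 0 0 1;0.466 -0.58 0.775 0 0 0 1;0.466 -0.58 0.775 0 0 0 1'
python3 - <<'E'
from h import *
h=np.array([52,-90])
o=get_obs(); print(inv(T,o["ee_pos"]),o["ee_pos"])
p0=inv(T,o["ee_pos"])
for th in np.radians([5,15,25,35,45,55,65,75,85,90]):
    u=np.array([-np.cos(th),np.sin(th)]);n=np.array([np.sin(th),np.cos(th)])
    c=h+72*u-(6+10*np.sin(th)+13.5*np.cos(th))*n
    print(round(np.degrees(th)),c,"tool frac",np.round((c-p0)*[1,-1]/200,3))
E
```

```text
t: 6.05
ee_pos: [601.9, -120.2, 80.0]
orientation: [-3.139, 0.074, 0.015]
ft_force: [-0.6, 0.4, -0.7]
width: 0.4
grasp_force: 0.0
[ -29.6288762  -132.02938993] [ 601.85294539 -120.15585503   79.99792693]
5 [ -21.49703915 -103.96764793] tool frac [ 0.041 -0.14 ]
15 [-23.14444674 -92.25625519] tool frac [ 0.032 -0.199]
25 [-22.74673218 -79.92837046] tool frac [ 0.034 -0.261]
35 [-20.05323028 -67.37450792] tool frac [ 0.048 -0.323]
45 [-14.90432893 -55.08095244] tool frac [ 0.074 -0.385]
55 [ -7.26544159 -43.60233857] tool frac [ 0.112 -0.442]
65 [  2.74890039 -33.52295475] tool frac [ 0.162 -0.493]
75 [ 14.86434678 -25.4105833 ] tool frac [ 0.222 -0.533]
85 [ 28.65145437 -19.76770475] tool frac [ 0.291 -0.561]
90 [ 36. -18.] tool frac [ 0.328 -0.57 ]
```

```bash
python3 -m jog '0 0 0 0 0 0 1;0 0 0 0 0 0 1'; python3 -c "
from h import *
o=get_obs(); print(inv(T,o['ee_pos']),o['ee_pos'],o['orientation'])"
```

```text
t: 6.25
ee_pos: [607.3, -119.8, 86.8]
orientation: [3.14, -0.072, 0.005]
ft_force: [-0.1, 0.3, -0.6]
width: 0.5
grasp_force: 0.0
[ -24.1720721  -131.45264206] [ 607.33069239 -119.83392831   86.76268505] [ 3.14005998 -0.07175405  0.00470502]
```

```bash
python3 -m jog '0.014 -0.14 0.015 0 0 0 1;0.005 -0.2 0.015 0 0 0 1;0.007 -0.26 0.015 0 0 0 1;0.021 -0.325 0.015 0 0 0 1;0.047 -0.385 0.015 0 0 0 1;0.085 -0.445 0.015 0 0 0 1;0.135 -0.495 0.015 0 0 0 1;0.195 -0.535 0.015 0 0 0 1'; python3 -m jog '0 0 0 0 0 0 1'
python3 - <<'E'
from h import *
o=get_obs(); print(inv(T,o["ee_pos"]),o["ee_pos"])
snap("top","g1.png")
for cam in ("top","side"):
    get_image(cam)
    for r in pinpoint("gate_grip",cam)[:2]:
        P=w(r["xyz"],cam); d=inv(T,P)-[52,-90]; print(r["confidence"],P,np.degrees(np.arctan2(d[1],-d[0])))
E
```

```text
t: 7.05
ee_pos: [650.7, -12.1, 81.5]
orientation: [-3.141, 0.069, 0.001]
ft_force: [-1.4, -2.0, 0.4]
width: 0.4
grasp_force: 0.4
t: 7.15
ee_pos: [652.1, -12.0, 81.8]
orientation: [-3.141, 0.068, -0.003]
ft_force: [0.0, -0.3, -0.4]
width: 0.2
grasp_force: 0.0
[ 15.54811285 -21.60759683] [652.12468446 -11.95841983  81.76960854]
0.7 [444.80133254 192.95340314   2.55014776] 46.145541684102476
0.23 [641.99929736 135.93644419  64.2061775 ] 76.0783564138789
```

View pics/g1.png

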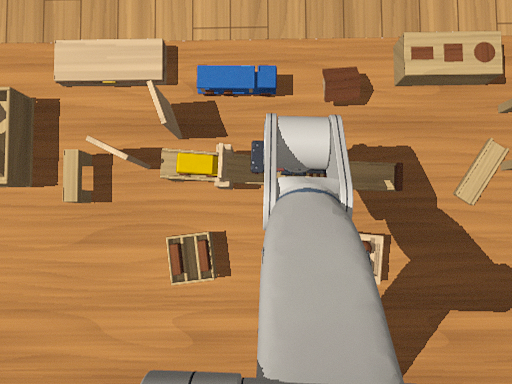

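```bash
python3 -m jog '0.035 -0.015 0 0 0 0 1;0.07 -0.02 0 0 0 0 1;0.09 -0.02 0 0 0 0 1;0.1 -0.02 0 0 0 0 1;0.105 -0.02 0 0 0 0 1;0.105 -0.02 0 0 0 0 1';python3 -m jog '0.015 0 0 0 0 0 1;0.015 0 0 0 0 0 1'
python3 -c "
from h import *
o=get_obs(); print(inv(T,o['ee_pos']))"
```

```text
t: 8.0
ee_pos: [671.2, -10.1, 81.7]
orientation: [3.141, -0.07, 0.0]
ft_force: [-0.5, 0.1, 0.5]
width: 0.4
grasp_force: 0.0
t: 8.2
ee_pos: [672.8, -10.2, 81.4]
orientation: [-3.141, 0.07, 0.005]
ft_force: [-5.2, 0.4, 2.5]
width: 0.6
grasp_force: 2.4
[ 36.08419951 -18.87440747]
```

```bash
python3 -m jog '0.01 0 0 0 0 0 1;0.01 0 0 0 0 0 1;0.01 0 0 0 0 0 1'; python3 -m jog '-0.15 0 0 0 0 0 1;-0.15 0 -0.2 0 0 0 1;-0.15 0 -0.4 0 0 0 1;-0.15 0 -0.6 0 0 0 1;-0.15 0 -0.8 0 0 0 -1;-0.15 0 -0.9 0 0 0 -1;-0.15 0 -0.9 0 0 0 -1'
python3 -c "
from h import *
go([*loc(T,0,130),260],T[2])"
```

```text
t: 8.5
ee_pos: [672.9, -10.2, 81.3]
orientation: [-3.141, 0.07, 0.011]
ft_force: [-11.5, 0.2, 6.7]
width: 0.2
grasp_force: 5.5
t: 9.2
ee_pos: [648.2, -9.1, 265.8]
orientation: [3.141, -0.07, 0.012]
ft_force: [-0.2, 0.7, -0.3]
width: 21.0
grasp_force: 0.0
go [-0.056 -0.745  0.029] [-0.    -0.014  0.004]
```

```bash
python3 -m jog '-0.055 -0.745 0 0 0 0 -1;-0.055 -0.745 0 0 0 0 -1;-0.055 -0.745 0 0 0 0 -1;-0.055 -0.745 0 0 0 0 -1;-0.055 -0.745 0 0 0 0 -1'
python3 - <<'E'
from h import *
o=get_obs();print(inv(T,o["ee_pos"]),o["ee_pos"],o["width"])
go([*loc(T,0,130),190],T[2])
snap("side","g2.png")
for cam in ("top","side"):
    get_image(cam)
    for r in pinpoint("gate_grip",cam)[:2]:
        P=w(r["xyz"],cam); d=inv(T,P)-[52,-90]; print(r["confidence"],P,np.degrees(np.arctan2(d[1],-d[0])))
    for r in pinpoint("slot",cam)[:2]+pinpoint("board",cam)[:3]:
        P=w(r["xyz"],cam); print(r["confidence"],P,inv(T,P))
E
```

```text
t: 9.7
ee_pos: [640.9, 141.2, 259.9]
orientation: [3.14, -0.066, -0.003]
ft_force: [0.3, -0.4, 0.2]
width: 60.9
grasp_force: 0.0
[ -2.80139949 130.90118222] [640.89942924 141.23957602 259.94062271] 60.912097058209035
go [0.015 0.004 0.35 ] [0.002 0.004 0.009]
0.72 [693.71531378   9.0664439   73.46690294] 92.57923516874344
0.7 [642.50441375 139.45067973 116.80320141] [ -1.11482493 129.18899313]
0.63 [642.39205519 141.0949549   66.69597903] [ -1.30365701 130.82624929]
0.58 [671.34796927 371.35512689   1.64662673] [ 16.89458209 362.18531192]
0.42 [694.79688844   3.22183402  68.38429004] 93.65662174241159
0.78 [647.60009055 140.44591509 114.56008289] [  3.92895891 130.42052068]
0.93 [676.85319236 368.89323705  -2.24529851] [ 22.50851135 359.98254522]
0.76 [ 7.73380042e+02  2.67280661e+02 -6.98804130e-01] [123.66400561 262.97680139]
0.64 [644.98392712 140.44768789  64.89947792] [  1.31555296 130.30042246]
```

View pics/g2.png

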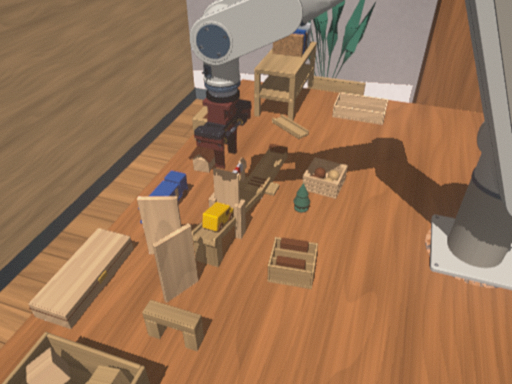

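```bash
python3 -m jog '0.01 0.004 0 0 0 0 -1;0.01 0.004 0 0 0 0 -1;0.01 0.004 0.15 0 0 0 -1;0.01 0.004 0.3 0 0 0 -1;0.01 0.004 0.36 0 0 0 -1;0.01 0.004 0.36 0 0 0 -1;0.01 0.004 0.36 0 0 0 -1';python3 -c "
from h import *
o=get_obs(); print(inv(T,o['ee_pos']))"
```

```text
t: 10.85
ee_pos: [644.3, 139.6, 190.5]
orientation: [-3.141, 0.07, -0.001]
ft_force: [-0.2, -0.3, 0.3]
width: 87.8
grasp_force: 0.0
[  0.64537956 129.4472511 ]
```

```bash
python3 -m jog '0 0 0 0 0 0 1;0 0 0 0 0 0 1;0 0 0 0 0 0 1;0 0 0 0 0 0 1;0 0 0 0 0 0 1;0 0 0 0 0 0 1;0 0 0 0 0 0 1;0 0 0 0 0 0 1';python3 -m jog '0 0 0 0 0 0 1;0 0 0 0 0 0 1;0 0 0 0 0 0 1;0 0 0 0 0 0 1'
```

```text
t: 11.65
ee_pos: [643.6, 139.5, 189.6]
orientation: [3.141, -0.07, -0.0]
ft_force: [-0.5, -0.7, -0.1]
width: 27.2
grasp_force: 0.0
t: 12.05
ee_pos: [643.6, 139.7, 189.6]
orientation: [-3.14, 0.07, 0.0]
ft_force: [1.0, 0.6, -1.5]
width: 7.8
grasp_force: 30.0
```

```bash
python3 -m jog '0 0 -0.025 0 0 0 1;0 0 -0.05 0 0 0 1;0 0 -0.075 0 0 0 1;0 0 -0.1 0 0 0 1';python3 -m jog '0 0 -0.1 0 0 0 1;0 0 -0.2 0 0 0 1;0 0 -0.3 0 0 0 1;0 0 -0.4 0 0 0 1;0 0 -0.5 0 0 0 1;0 0 -0.5 0 0 0 1'; python3 -m jog '0 0 0 0 0 0 1;0 0 0 0 0 0 1;0 0 0 0 0 0 1;0 0 0 0 0 0 1;0 0 0 0 0 0 1;0 0 0 0 0 0 1;0 0 0 0 0 0 1;0 0 0 0 0 0 1';python3 - <<'E'
from h import *
snap("side","v1.png");
for cam in("side","top"):
    get_image(cam)
    for t in("van","gate_grip"):
        for r in pinpoint(t,cam)[:2]: P=w(r["xyz"],cam);print(cam,t,r["confidence"],P,inv(T,P))
E
```

```text
t: 12.45
ee_pos: [643.7, 139.6, 210.2]
orientation: [-3.141, 0.07, -0.0]
ft_force: [-0.5, 1.6, -2.1]
width: 7.8
grasp_force: 30.0
t: 13.05
ee_pos: [645.3, 139.4, 313.5]
orientation: [-3.14, 0.07, -0.01]
ft_force: [0.8, -0.1, 0.2]
width: 7.8
grasp_force: 30.0
t: 13.85
ee_pos: [643.7, 139.5, 309.7]
orientation: [-3.141, 0.07, 0.0]
ft_force: [-0.4, -0.1, -0.8]
width: 7.9
grasp_force: 30.0
side gate_grip 0.58 [693.39219721   4.21229804  69.35682467] [56.01754353 -3.53206346]
top van 0.76 [ 629.33601684 -204.82686006   21.35154392] [   1.76860103 -215.32822986]
top gate_grip 0.68 [691.60852246   2.69489959  72.7021458 ] [54.30649028 -5.13090381]
```

View pics/v1.png

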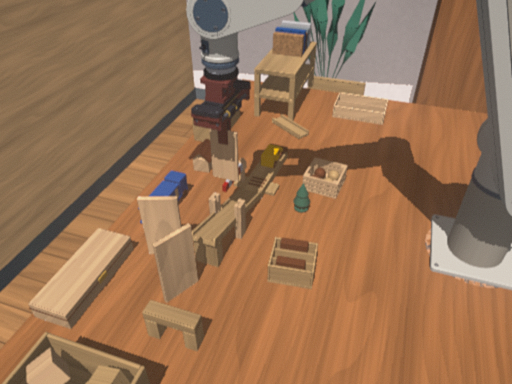

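```bash
python3 -m jog '0 0 0 0 0 0 1;0 0 0 0 0 0 1;0 0 0 0 0 0 1;0 0 0 0 0 0 1;0 0 0 0 0 0 1;0 0 0 0 0 0 1';python3 - <<'E'
from h import *
for k in range(4):
    get_image("top")
    for r in pinpoint("van","top")[:1]: P=w(r["xyz"],"top");print(r["confidence"],P,inv(T,P))
go([*CR[:2],300],CR[2])
E
```

```text
t: 14.8
ee_pos: [643.7, 139.5, 309.7]
orientation: [-3.141, 0.07, -0.0]
ft_force: [0.3, -0.3, -0.5]
width: 7.7
grasp_force: 30.0
0.8 [ 627.73640185 -204.56030029   18.43775295] [ 1.58305370e-01 -2.15136475e+02]
0.8 [ 629.38268353 -204.86877134   23.55972545] [   1.81716942 -215.36792176]
0.56 [ 630.61864229 -204.51529154   20.2434839 ] [   3.03532025 -214.95725086]
go [-1.047 -0.369  0.048] [-0.     0.    -0.314]
```

```bash
python3 -m jog '-0.25 -0.08 0 0 0 -0.08 1;-0.45 -0.16 0 0 0 -0.16 1;-0.65 -0.23 0 0 0 -0.25 1;-0.85 -0.3 0 0 0 -0.314 1;-1 -0.36 0 0 0 -0.314 1;-1 -0.37 0 0 0 -0.314 1;-1 -0.37 0 0 0 -0.314 1;-1 -0.37 0 0 0 -0.314 1';python3 -c "
from h import *
go([*CR[:2],220],CR[2])"
```

```text
t: 16.0
ee_pos: [448.2, 222.2, 310.0]
orientation: [-3.136, -0.188, -0.002]
ft_force: [0.2, -0.8, 0.3]
width: 7.9
grasp_force: 30.0
go [-0.052 -0.007  0.45 ] [-0.    -0.002 -0.   ]
```

```bash
python3 -m jog '-0.052 -0.007 0 0 0 0 1;-0.052 -0.007 0.2 0 0 0 1;-0.052 -0.007 0.4 0 0 0 1;-0.052 -0.007 0.49 0 0 0 1;-0.052 -0.007 0.49 0 0 0 1;-0.052 -0.007 0.49 0 0 0 1';python3 - <<'E'
from h import *
print(get_obs()["ee_pos"])
im=get_image("side"); cv2.imwrite("pics/c1.png",cv2.resize(im[150:300,200:380],(720,600),interpolation=cv2.INTER_CUBIC)[:,:,::-1])
for t in("board","crate","slab_a"):
    for r in pinpoint(t,"side")[:3]: P=w(r["xyz"],"side");print(t,r["confidence"],P,inv(CR,P))
go([*CR[:2],132],CR[2])
E
```

```text
t: 16.6
ee_pos: [437.0, 222.2, 211.9]
orientation: [3.136, 0.187, -0.001]
ft_force: [1.1, -0.3, -0.1]
width: 7.6
grasp_force: 30.0
[437.02460918 222.24017663 211.92586906]
board 0.9 [437.70151526 221.23260535  88.16616752] [-0.23752789 -1.14720966]
board 0.73 [ 7.73056221e+02  2.69734839e+02 -5.68159704e-02] [338.51182927   6.86017491]
board 0.62 [674.57236261 369.67179937  -2.3532633 ] [252.69987851 117.86817208]
crate 0.6 [437.17239134 220.70110211   1.1288334 ] [-0.82647411 -1.61154808]
slab_a 0.52 [440.02727385 251.50198488   4.54574233] [ 5.69511956 28.62607004]
slab_a 0.41 [443.89394887 188.4856252    3.88450251] [  1.99016039 -34.40000425]
slab_a 0.22 [ 627.30641316 -199.1487099    23.33444318] [ 137.679077   -441.20343063]
go [0.    0.002 0.405] [-0.002 -0.005 -0.   ]
```

View pics/c1.png

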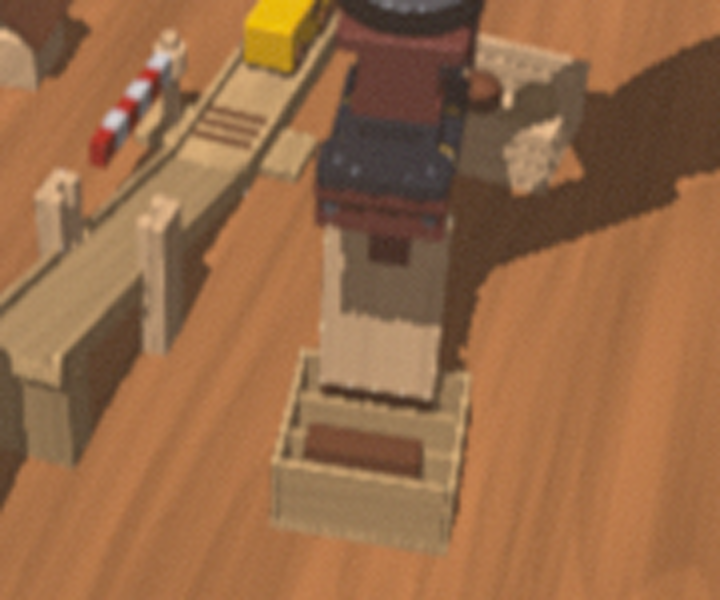

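```bash
python3 -m jog '0 0.006 0.1 0 0 0 1;0 0.006 0.2 0 0 0 1;0 0.006 0.3 0 0 0 1;0 0.006 0.36 0 0 0 1;0 0.006 0.39 0 0 0 1;0 0.006 0.39 0 0 0 1'; python3 -m jog '0 0 0.01 0 0 0 1;0 0 0.015 0 0 0 1;0 0 0.015 0 0 0 1'
```

```text
t: 17.4
ee_pos: [436.8, 221.3, 133.6]
orientation: [3.136, 0.189, -0.001]
ft_force: [0.8, -0.6, -0.7]
width: 8.1
grasp_force: 30.0
t: 17.7
ee_pos: [437.0, 221.3, 131.1]
orientation: [-3.136, -0.189, -0.001]
ft_force: [-0.7, -0.5, -0.3]
width: 8.2
grasp_force: 30.0
```

```bash
python3 -m jog '0 0 0.005 0 0 0 1;0 0 0.01 0 0 0 1;0 0 0.01 0 0 0 1'; python3 -m jog '0 0 0.005 0 0 0 1;0 0 0.005 0 0 0 1'
```

```text
t: 18.0
ee_pos: [437.3, 221.5, 130.1]
orientation: [-3.135, -0.189, -0.002]
ft_force: [-3.1, -0.9, 14.6]
width: 7.9
grasp_force: 30.0
t: 18.2
ee_pos: [437.5, 221.6, 130.0]
orientation: [-3.135, -0.188, -0.003]
ft_force: [-5.7, -2.2, 25.4]
width: 7.7
grasp_force: 30.0
```

```bash
python3 -m jog '0 0 -0.012 0 0 0 1;0 0 -0.012 0 0 0 1'; python3 -m jog '0 0 0 0 0 0 -1;0 0 0 0 0 0 -1;0 0 0 0 0 0 -1;0 0 0 0 0 0 -1;0 0 0 0 0 0 -1;0 0 0 0 0 0 -1;0 0 0 0 0 0 -1;0 0 0 0 0 0 -1';python3 -m jog '0 0 0 0 0 0 -1;0 0 0 0 0 0 -1;0 0 0 0 0 0 -1;0 0 -0.2 0 0 0 -1;0 0 -0.4 0 0 0 -1;0 0 -0.6 0 0 0 -1;0 0 -0.8 0 0 0 -1;0 0 -0.9 0 0 0 -1';python3 -m jog '-0.2 0 -0.2 0 0 0 -1;0 0.3 -0.2 0 0 0 -1;0 0.6 -0.2 0 0 0 -1;0 0.9 -0.2 0 0 0 -1;0 0.9 -0.2 0 0 0 -1'
python3 - <<'E'
from h import *
get_image("top");im=get_image("side"); cv2.imwrite("pics/end.png",cv2.resize(im[130:310,180:420],(800,600),interpolation=cv2.INTER_CUBIC)[:,:,::-1])
for cam in("side","top"):
  for t in("board","van","gate_grip","slab_a","tree"):
    for r in pinpoint(t,cam)[:2]: P=w(r["xyz"],cam);print(cam,t,r["confidence"],P,inv(T,P))
E
```

```text
t: 18.4
ee_pos: [437.1, 221.4, 130.6]
orientation: [-3.135, -0.189, -0.002]
ft_force: [-0.9, 0.5, -0.1]
width: 7.6
grasp_force: 30.0
t: 19.2
ee_pos: [436.8, 221.2, 130.1]
orientation: [3.136, 0.189, -0.0]
ft_force: [-0.4, 0.2, -0.2]
width: 68.5
grasp_force: 0.0
t: 20.0
ee_pos: [437.8, 221.7, 313.7]
orientation: [-3.134, -0.188, -0.007]
ft_force: [0.3, 1.3, 0.0]
width: 87.8
grasp_force: 0.0
t: 20.5
ee_pos: [458.4, 40.4, 350.3]
orientation: [3.136, 0.188, 0.001]
ft_force: [0.4, -0.9, 0.3]
width: 87.8
grasp_force: 0.0
side board 0.92 [774.74155092 266.39279898   1.09228352] [125.06539577 262.15332666]
side board 0.83 [437.08129404 222.45265454   5.77359016] [-210.18143296  202.53160924]
side van 0.78 [ 625.8913042  -203.60072044   21.77333178] [  -1.72948951 -214.26388683]
side gate_grip 0.48 [692.519353     1.21567734  71.92945121] [55.28523885 -6.5660909 ]
side slab_a 0.62 [438.76584194 254.84239817   3.41418209] [-210.00752962  234.96466261]
side tree 0.74 [478.74855798 -21.8093064   -1.07210574] [-157.18091417  -39.52419312]
top board 0.94 [436.36858212 223.17449773   5.02283096] [-210.9269969   203.21946844]
top board 0.88 [674.10793202 370.95031497   0.82886582] [ 19.67040608 361.90950718]
top van 0.96 [ 630.17965717 -205.9735836    23.49474156] [   2.66474349 -216.43440912]
top gate_grip 0.68 [693.57070021   3.86653416  73.46183712] [56.21195951 -3.86913675]
top slab_a 0.81 [440.12012669 253.47569642   3.83402011] [-208.5910498   233.66253136]
top slab_a 0.66 [442.96344518 187.17002749   2.31619029] [-202.66209198  167.56129346]
top tree 0.62 [ 4.74291874e+02 -2.04644958e+01  3.94145850e-01] [-161.69540519  -38.38844875]
```

View pics/end.png

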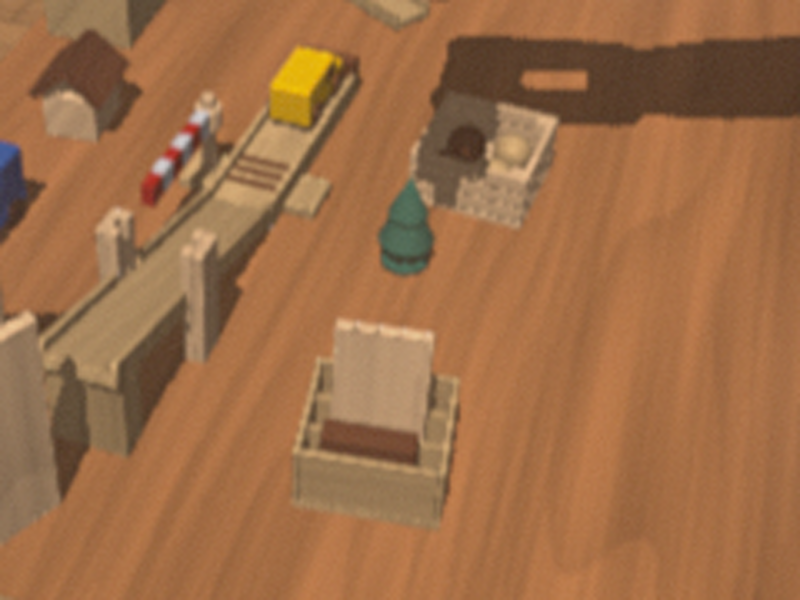

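The crop shows the board standing in the crate's middle compartment (380,390), the gate open (180,160), the van at the buffer (310,85) and the tree where it was (405,230). The robot is clear of everything.

```bash
python3 -m jog '0 0 0 0 0 0 -1;0 0 0 0 0 0 -1'; python3 -c "
from workcell import close_job
print(close_job())"
```

```text
t: 21.3
ee_pos: [458.3, 42.8, 350.1]
orientation: [-3.136, -0.189, -0.0]
ft_force: [-1.4, 0.2, 0.0]
width: 87.7
grasp_force: 0.0
the job is handed in; nothing more can be done
None
```

The job is done and handed in at 21 s: the gate is fully open, the van rolled by itself to the buffer, the stop board stands on the floor of the crate's middle compartment, and the other toys were left alone.

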